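# Set the stowed oxygen flow unit by feel

### The arm

A 7-joint arm with a two-finger parallel gripper is mounted at the origin on the work surface. World frame = base frame: x ahead of the robot, y to its left, z up, the work surface at z = 0. Lengths are in mm, angles in rad, forces in N, time in s.
With the tool pointing down it reaches from about 400 to 900 mm from the base axis. Payload 5.5 kg.
Tool frame: the origin (TCP) lies between the finger pads; the fingertips stand manip.tcp_to_tips ahead of it and the grasp point (between the pads) lies 2 mm behind it (manip.tcp_to_tips is the distance from the TCP to the fingertips, in mm); z points along the fingers, y is the line along which they close (so a half turn about z gives the same grasp; the last joint's range is limited). The gripper opens to 85 mm and grips with 20 to 120 N. Pads are 22 mm wide; open, the fingers measure 114 mm over their backs; the gripper's body (76 mm by 85 mm) begins 54 mm behind the grasp point. The pads swing forward as they close: fully open they stand 13 mm farther back than shut.
Start: joints at [1.408, 0.501, -0.427, 1.55, 0.221, 1.138, -0.21], TCP at [268.513, -591.946, 248.31] pointing down, gripper open.
Joint ranges: [-2.88, 2.88], [-0.31, 2.03], [-1.54, 1.56], [0.2, 2.42], [-1.41, 4.55], [0.19, 2.02], [-2.57, 2.57]. Speed limits (rad/s): [2.57, 2.57, 3.14, 3.14, 3.14, 3.14, 3.14].

### API

Orientations are given as a 3x3 rotation matrix whose columns are the frame's x, y, z axes.
In Python, from plant import manip gives the robot as it stands.
- The arm moves only by the tool carry_out, never from a script. Its argument "targets" is a list of rows, each an object with "delta_pos": the shift along the tool's x, y, z in cm, a list of three; "turn": the turn, a rotation vector about the tool's x, y, z in degrees, a list of three. In form: [{"delta_pos": [x, y, z], "turn": [rx, ry, rz]}, ...]. A call has 1 to 12 rows; each row shifts and turns the commanded pose from where the row before left it, along the tool's axes as they then stand; what a row does not reach is not made up. A row lasts 1/12 s, in which the tool goes at most 41.7 mm and 7.16 degrees, less where a joint would pass 70% of its speed; a pose out of reach is approached as far as the arm can. A call with a gripper value outside its range is refused whole. "claw" is the closure in counts, from 0 (fully open) to 255 (shut), set as the call begins (left out, the last holds). The fingers move at their own pace and stop on an object; "squeeze" is the grip in N (left out, the last holds). Time passes only in rows, so rows that do not move let the fingers close. It gives the time, the measured TCP pose, the force, the opening and the grip force at its end, in the units of the state.
- manip.get_obs(): the state, without advancing time (a new reading comes with each control period).
- manip.snapshot(name): name is "side" or "top" or "wrist"; returns a dict with "image" (400x640x3 uint8, blue, green, red), "depth" (400x640 float32, mm along the optical axis (not along the pixel's ray), 0 where there is no reading), "fovy" (degrees; the focal length in pixels is half the picture's height over the tangent of half this angle, whatever the lens; pixels are square), "cx", "cy" (the principal point, pixels), "D" ([k1, k2, p1, p2, k3] as OpenCV has them; the pictures are not rectified), "rvec" (rotation vector, rad) and "tvec" (3), from world to camera coordinates, as OpenCV has them; the wrist camera has in their place "T_tool_cam" (4x4, takes a point from camera to tool coordinates, whose origin is the TCP and whose axes are the flange's). Camera axes: x right, y down, z forward; pixel columns grow to the right and rows downward; lengths in mm; the calibration is good to about 2 mm. A picture is of the moment at which its call begins: read the wrist's pose just before it.
- manip.finish_job(): hands the job in; it is judged then, once.
The state is a dict: "time": time; "joint_pos": joint angles; "qvel": joint speeds; "joint_efforts": joint torques, N m; "tcp_pos": TCP position; "tool_rot": TCP orientation; "force": force on the tool from outside, world axes, zero at the start; "moment": the same for the moment, N m; "grip_width": finger opening in mm; "grasp_force": force on a finger pad.
Only numpy, scipy, OpenCV 4.12 (cv2) and the standard library are available. Lean on these libraries where they do the work, as an engineer would, in place of code of your own. Each camera call takes 0.05 s, during which the arm holds its last target. There are 200 camera calls.

### The job

Draw the oxygen unit's chassis out of its hood until it locks, wind the flow dial anticlockwise back to its off stop, and then turn it up exactly five clicks, never past the fifth. Then press the release and slide the chassis fully home again, leaving the jar, the tape roll and the instrument tray before it where they stand.

Things in the scene. Friction and masses are not known exactly. Their poses are not given: they have to be found in the camera images.
- unit: White oxygen unit fixed on the trolley: a hood 250 mm wide (its y), 270 deep (its x), 165 high, open at the front. Origin on the table below the middle of the hood's mouth; x into the hood, y to the left seen from the front, z up. A control chassis slides out along -x; stowed, panel and dial lie under the roof and only its fascia and two D-handles stand out before the mouth.
- chassis (a joint): How far the chassis is out, m: 0 stowed (fascia against the hood), 0.151 at its end stop. Sliding takes 3 to 4 N. From 0.147 on the latch springs up and locks it out until the release is pressed. Fascia 246 mm wide, 17 to 79 mm above the table, 6 mm thick, its back at the mouth when stowed.
- handle_left (a point): Middle of the upright bar of the left D-handle: steel, 10 mm thick, 24 to 74 mm above the table, 38 mm before the fascia and joined to it by a bar at top and bottom; 100 mm left of the unit's midline. Moves with the chassis; axes as the unit's.
- handle_right (a point): The same point of the right D-handle, 100 mm right of the midline.
- dial_grip (a point): Grip point of the black flow dial, on its axis, 32 mm off the panel. Skirt 47 mm across up to 11 mm off the panel; on it a straight bar grip 44 mm long, 12 thick, from 11 to 41 mm off. z: out of the panel along the axis, 35 degrees from vertical, leaning to the unit's -x. x: along the bar to its white pointer end. Panel slopes up into the hood; a gauge 10 mm high lies 77 mm to the right.
- flow_dial (a joint): Dial angle, rad: 0 at off, growing clockwise as seen facing the panel (about -z of dial_grip). Click stops every 0.5236 (30 degrees), off to the eighth; starts between the first and third. A click yields at about 0.16 N m, then the dial drops into the next by itself. Rigid off stop 0.05 rad beyond the off click. Fifth click: 2.618.
- release_top (a point): Centre of the top of the release: black upright button 22 mm across on the chassis's level right ledge (70 mm above the table), 88 mm right of the midline, 30 mm behind the fascia's back. Top 83 mm above the table when stowed, 88 when the latch has sprung up, 80 fully pressed. 28 mm further into the hood a steel upstand, 36 wide, top 86 mm above the table, takes a finger's push.
- latch (a joint): Travel of the release, m, growing as pressed: -0.005 sprung up (chassis locked out), 0 held down by a rail inside the hood (chassis not locked), 0.003 fully pressed. Moves from 3 N, frees the chassis at 0.0005 (5.5 N), fully down at 7 N. Hold it down while the chassis is pushed in its first 6 mm or more; from there the rail holds it.
- pill_jar: White jar with cap, 52 mm across, 70 mm tall, on the trolley some way before the unit's left handle. Origin at the centre of its underside. Not to be disturbed.
- tape_roll: Roll of paper tape lying flat, 64 mm across, 25 mm high, just before the drawn-out left handle's place. Origin at the centre of its underside. Not to be disturbed.
- tray: Open steel instrument tray with forceps in it, 200 mm (its own x) x 110 mm x 28 mm, before the unit, just beyond where the drawn-out handles come. Origin at the centre of its underside. Not to be disturbed.

How it is judged (in metres and radians):
On the way, in this order (a step that is already met when the one before it is completed fails the run):
1. the chassis is out and its latch has sprung up (value of joint chassis above 0.1445 m and value of joint latch below -0.003 m), for 0.2 s.
2. the dial is wound back to off with the chassis locked out (all of step 1 and value of joint flow_dial below 0.12 rad), for 0.1 s.
3. the dial rests at the fifth click with the chassis locked out (all of step 1 and value of joint flow_dial between 2.45 and 2.79 rad), for 0.3 s.
At the end, for the whole second after the job is handed in: The chassis is home (within 4 mm of its closed stop) and still, and the dial rests in its fifth click (within 0.17 rad of 2.618), the jar, tape roll and tray not shifted by over 20 mm (value of joint chassis below 0.004 m and value of joint flow_dial between 2.45 and 2.79 rad and velocity of joint chassis between -0.01 and 0.01 m/s and velocity of joint flow_dial between -0.05 and 0.05 rad/s); the robot touches nothing.
It fails at once if the dial is turned past the fifth click (value of joint flow_dial above 2.95 rad).
It fails at once if the jar, tape roll or tray is shifted by more than 20 mm or tipped (distance of any of pill_jar, tape_roll, tray from where it was at the start of the episode above 0.02 m or angle between any of pill_jar, tape_roll, tray's own z axis and vertical above 0.35 rad).
It also fails if it takes over 72 s, if anything falls off the work surface, if the arm or the gripper's body presses on something with over 40 N, if the wrist force passes 120 N, or if a joint passes its speed limit or range.

## Working session

There is one attempt and no reset: what is moved stays moved. The work goes in short steps, Python scripts to look and compute and a tool call to move; the robot and the scene stay as the last step left them, time stands still between calls to the robot, and variables do not carry over. Pictures are saved under pics/ and viewed, at most 10 in all, crops included, and the job is handed in when it is done.

Besides the shell and the picture viewer there is one more tool, called after "Request:" as name(argument=value, ...), one argument or row to a line, values as JSON. carry_out: Moves the arm, as the interface text tells. Its arguments: {"type":"object","properties":{"targets":{"type":"array","items":{"type":"object","properties":{"delta_pos":{"type":"array","items":{"type":"number"}},"turn":{"type":"array","items":{"type":"number"}}}}},"claw":{"type":"number"},"squeeze":{"type":"number"}},"required":["targets"]}

```bash
ls; mkdir -p pics; cat > h.py <<'E'
import numpy as np, cv2
from plant import manip
def snap(n):
    o=manip.get_obs(); s=manip.snapshot(n); s['n']=n
    h,w=s['image'].shape[:2]; f=h/2/np.tan(np.radians(s['fovy'])/2)
    s['K']=np.array([[f,0,s['cx']],[0,f,s['cy']],[0,0,1.]])
    if 'T_tool_cam' in s:
        T=np.eye(4);T[:3,:3]=o['tool_rot'];T[:3,3]=o['tcp_pos'];T=T@np.array(s['T_tool_cam'])
    else:
        T=np.eye(4);R=cv2.Rodrigues(np.array(s['rvec'],float))[0];T[:3,:3]=R.T;T[:3,3]=-R.T@np.array(s['tvec'],float).ravel()
    s['T']=T; return s
def rays(s,uv):
    p=cv2.undistortPoints(np.array(uv,float).reshape(-1,1,2),s['K'],np.array(s['D'],float)).reshape(-1,2)
    return np.c_[p,np.ones(len(p))]
def onz(s,uv,z):
    d=rays(s,uv)@s['T'][:3,:3].T; c=s['T'][:3,3]
    return c+d*((z-c[2])/d[:,2])[:,None]
def dep(s,uv):
    uv=np.array(uv).reshape(-1,2); r=rays(s,uv)
    z=s['depth'][uv[:,1].astype(int),uv[:,0].astype(int)]
    return (r*z[:,None])@s['T'][:3,:3].T+s['T'][:3,3]
E
python3 - <<'E'
from h import *
o=manip.get_obs()
print(o['tcp_pos'],np.round(o['tool_rot'],3).tolist(),o['force'],manip.tcp_to_tips,o['grip_width'])
for n in ('side','top','wrist'):
    s=snap(n); cv2.imwrite(f'pics/{n}0.png',s['image']); print(n,s['T'].round(3).tolist(),s['fovy'],np.shape(s['D']))
E
```

```text
pics
[ 268.15998187 -591.37204804  247.26088842] [[0.911, 0.413, -0.001], [0.413, -0.911, 0.002], [0.0, -0.002, -1.0]] [ 0.1772362   0.07809283 -0.55329416] 17.0 85.53563882742911
side [[0.797, -0.464, 0.388, 267.014], [-0.604, -0.621, 0.499, -410.115], [0.01, -0.632, -0.775, 703.432], [0.0, 0.0, 0.0, 1.0]] 55.60063751249231 (5,)
top [[-0.008, -0.991, 0.132, 432.386], [-0.999, 0.013, 0.038, -32.744], [-0.04, -0.132, -0.99, 937.845], [0.0, 0.0, 0.0, 1.0]] 53.21826876961784 (5,)
wrist [[0.413, -0.875, -0.251, 330.245], [-0.911, -0.398, -0.111, -563.633], [-0.002, 0.275, -0.961, 371.172], [0.0, 0.0, 0.0, 1.0]] 71.17285627026223 (5,)
```

View pics/side0.png

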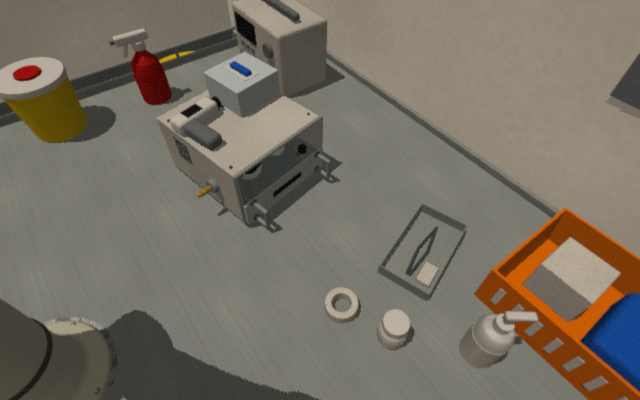

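View pics/top0.png

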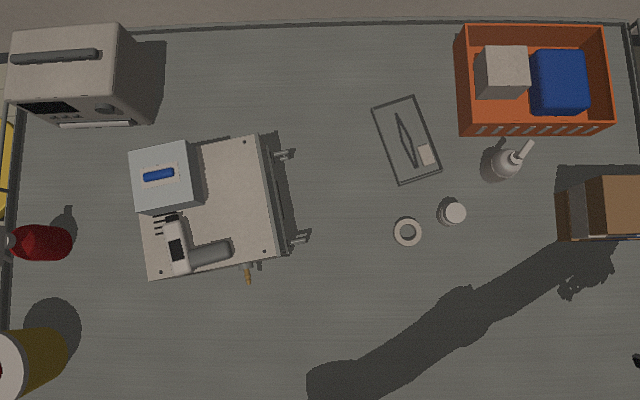

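The pictures show the unit's mouth facing −y, with the right handle near top (285,154), the left handle near (302,237), the tape at (407,231), the jar at (452,212) and the tray at (407,140).

```bash
python3 - <<'E'
from h import *
for n in ('top','side'):
    s=snap(n); v,u=np.mgrid[0:400,0:640]; uv=np.c_[u.ravel(),v.ravel()]
    P=dep(s,uv); ok=s['depth'].ravel()>0
    tb=onz(s,[[330,280],[250,320]] if n=='top' else [[300,280],[130,250]],0); print('table depth check',dep(s,[[330,280],[250,320]] if n=='top' else [[300,280],[130,250]]).round(1).tolist())
    roof=ok&(abs(P[:,2]-165)<5)
    m=roof.reshape(400,640).astype(np.uint8)
    k,l,st,c=cv2.connectedComponentsWithStats(m); 
    for i in np.argsort(-st[1:,4])[:2]+1:
        q=P[(l==i).ravel()]; r=cv2.minAreaRect(q[:,:2].astype(np.float32)); print(n,st[i],r,cv2.boxPoints(r).round(1).tolist(),np.median(q[:,2]))
    if n=='top':
        box=(u>262)&(u<325)&(v>130)&(v<262); 
        h=ok&box.ravel()&(P[:,2]>60)&(P[:,2]<90)
        k,l,st,c=cv2.connectedComponentsWithStats(h.reshape(400,640).astype(np.uint8))
        for i in range(1,k):
            if st[i,4]>8: q=P[(l==i).ravel()];print('bits',st[i],q.mean(0).round(1),cv2.boxPoints(cv2.minAreaRect(q[:,:2].astype(np.float32))).round(1).tolist())
    obj=ok&(P[:,2]>12)&(P[:,2]<100)
    k,l,st,c=cv2.connectedComponentsWithStats(obj.reshape(400,640).astype(np.uint8))
    for i in range(1,k):
        if st[i,4]>80: q=P[(l==i).ravel()];print('obj',st[i].tolist(),q.min(0).round(0),q.max(0).round(0))
E
```

```text
table depth check [[378.7, -19.6, -2.9], [287.4, 167.1, -1.9]]
top [  138   132   143   150 10398] ((534.1259765625, 229.827392578125), (253.5692596435547, 270.31903076171875), 11.088589668273926) [[383.70001220703125, 338.1000061035156], [435.70001220703125, 72.80000305175781], [684.5, 121.5999984741211], [632.5, 386.79998779296875]] 164.14269386250828
top [   0  331   27   69 1401] ((211.5426025390625, 627.9486694335938), (137.45347595214844, 58.84833526611328), 3.41784405708313) [[141.1999969482422, 653.2000122070312], [144.6999969482422, 594.5], [281.8999938964844, 602.7000122070312], [278.3999938964844, 661.4000244140625]] 166.9764141372035
bits [ 263  143   44  114 1100] [560.1  94.4  74.1] [[433.29998779296875, 85.19999694824219], [445.0, 25.200000762939453], [694.5, 74.0], [682.7999877929688, 134.0]]
obj [125, 16, 515, 119, 17965] [ 715. -802.   12.] [1030.  509.  100.]
obj [36, 45, 121, 84, 2432] [747. 417.  12.] [931. 675. 100.]
obj [371, 92, 74, 94, 661] [ 597. -288.   12.] [ 821. -123.   31.]
obj [0, 101, 9, 75, 292] [631. 785.  54.] [821. 800.  69.]
obj [0, 107, 22, 126,
[... 1334 characters left out ...]
 [1393. -337.   12.] [1410.  766.  100.]
obj [0, 25, 277, 115, 3853] [ 73. 441.  12.] [824. 804. 100.]
obj [278, 50, 362, 350, 18831] [ 716. -605.   12.] [1034.  538.  100.]
obj [69, 58, 63, 24, 288] [279. 784.  54.] [463. 799.  69.]
obj [165, 131, 166, 97, 5344] [378.  29.  12.] [686. 341. 100.]
obj [378, 203, 90, 95, 851] [ 599. -287.   12.] [ 823. -124.   31.]
obj [416, 261, 23, 25, 322] [ 646. -272.   12.] [ 700. -231.   19.]
obj [325, 287, 33, 34, 665] [ 458. -230.   12.] [ 522. -167.   29.]
obj [377, 309, 33, 40, 980] [ 502. -322.   13.] [ 551. -272.   74.]
obj [460, 314, 54, 53, 1065] [ 600. -439.   12.] [ 643. -377.  100.]
obj [26, 322, 79, 78, 3602] [ 12. -81.  12.] [103.  98. 100.]
```

```bash
cat >> h.py <<'E'
A=np.radians(11.0); EX=np.array([-np.sin(A),np.cos(A),0]); EY=np.array([-np.cos(A),-np.sin(A),0]); EZ=np.array([0,0,1.])
O=np.array([561.5,98,0])
def U(x,y,z): return O+x*EX+y*EY+z*EZ
def lean(deg):
    t=np.radians(deg); z=-np.cos(t)*EZ+np.sin(t)*EX; x=-np.cos(t)*EX-np.sin(t)*EZ
    return np.c_[x,np.cross(z,x),z]
def go(p,R=None):
    "turn first (deg, tool), then shift (cm, in the tool axes after the turn)"
    o=manip.get_obs(); C=np.array(o['tool_rot']); R=C if R is None else R
    w=np.degrees(cv2.Rodrigues(C.T@R)[0].ravel()); d=R.T@(np.array(p)-o['tcp_pos'])/10
    print('turn',w.round(1),'rows>=%.1f'%(np.linalg.norm(w)/7.16),'shift cm',d.round(2),'rows>=%.1f'%(np.linalg.norm(d)/4.17),'q',np.round(o['joint_pos'],2))
E
python3 - <<'E'
from h import *
C=np.array(manip.get_obs()['tool_rot'])
R=lean(0);R2=lean(20);p=U(-44,-100,180)
print(p);go(p,R);go(p,R2)
E
```

```text
[668.05831414  73.88930347 180.        ]
turn [ -0.    0.  103.4] rows>=14.4 shift cm [-57.71 -51.94   6.78] rows>=18.7 q [ 1.41  0.5  -0.43  1.55  0.22  1.14 -0.21]
turn [ 18.  -14.2 102.2] rows>=14.6 shift cm [-51.91 -51.94  26.11] rows>=18.7 q [ 1.41  0.5  -0.43  1.55  0.22  1.14 -0.21]
```

Request:
carry_out(
  targets=[
    {"delta_pos": [0,0,0],"turn": [0,0,6.9]},
    {"delta_pos": [0,0,0],"turn": [0,0,6.9]},
    {"delta_pos": [0,0,0],"turn": [0,0,6.9]},
    {"delta_pos": [0,0,0],"turn": [0,0,6.9]},
    {"delta_pos": [0,0,0],"turn": [0,0,6.9]},
    {"delta_pos": [0,0,0],"turn": [0,0,6.9]},
  ],
  claw=100,
  squeeze=60,
)

```text
time: 0.75
tcp_pos: [268.5, -591.8, 248.1]
tool_rot: [[0.955, -0.298, -0.0], [-0.298, -0.955, 0.0], [-0.0, -0.0, -1.0]]
force: [0.8, 0.2, 0.9]
grip_width: 51.9
grasp_force: 0.0
```

Request:
carry_out(
  targets=[
    {"delta_pos": [0,0,0],"turn": [0,0,6.9]},
    {"delta_pos": [0,0,0],"turn": [0,0,6.9]},
    {"delta_pos": [0,0,0],"turn": [0,0,6.9]},
    {"delta_pos": [0,0,0],"turn": [0,0,6.9]},
    {"delta_pos": [0,0,0],"turn": [0,0,6.9]},
    {"delta_pos": [0,0,0],"turn": [0,0,6.9]},
    {"delta_pos": [0,0,0],"turn": [0,0,6.9]},
    {"delta_pos": [0,0,0],"turn": [0,0,6.9]},
    {"delta_pos": [0,0,0],"turn": [0,0,6.9]},
  ],
)

```text
time: 1.5
tcp_pos: [268.6, -591.8, 248.1]
tool_rot: [[0.183, -0.983, -0.0], [-0.983, -0.183, 0.0], [-0.0, -0.0, -1.0]]
force: [0.6, -0.5, 0.5]
grip_width: 51.7
grasp_force: 0.0
```

Request:
carry_out(
  targets=[
    {"delta_pos": [-2.3,-2.1,0],"turn": [0,0,0]},
    {"delta_pos": [-2.3,-2.1,0],"turn": [0,0,0]},
    {"delta_pos": [-2.3,-2.1,0],"turn": [0,0,0]},
    {"delta_pos": [-2.3,-2.1,0],"turn": [0,0,0]},
    {"delta_pos": [-2.3,-2.1,0],"turn": [0,0,0]},
    {"delta_pos": [-2.3,-2.1,0],"turn": [0,0,0]},
    {"delta_pos": [-2.3,-2.1,0],"turn": [0,0,0]},
    {"delta_pos": [-2.3,-2.1,0],"turn": [0,0,0]},
    {"delta_pos": [-2.3,-2.1,0],"turn": [0,0,0]},
    {"delta_pos": [-2.3,-2.1,0],"turn": [0,0,0]},
    {"delta_pos": [-2.3,-2.1,0],"turn": [0,0,0]},
    {"delta_pos": [-2.3,-2.1,0],"turn": [0,0,0]},
  ],
)

```text
time: 2.5
tcp_pos: [464.3, -271.8, 248.4]
tool_rot: [[0.189, -0.982, 0.0], [-0.982, -0.189, -0.0], [0.0, -0.0, -1.0]]
force: [0.2, -0.3, 0.3]
grip_width: 51.8
grasp_force: 0.0
```

```bash
python3 - <<'E'
from h import *
go(U(-44,-100,180),lean(20))
E
```

```text
turn [ -0.  -20.   -0.1] rows>=2.8 shift cm [-25.9 -26.6  16.7] rows>=9.8 q [ 0.66  0.28 -0.21  1.84  0.07  1.03 -2.53]
```

Request:
carry_out(
  targets=[
    {"delta_pos": [0,0,0],"turn": [0,0,-7]},
    {"delta_pos": [0,0,0],"turn": [0,0,-7]},
    {"delta_pos": [0,0,0],"turn": [0,0,-7]},
    {"delta_pos": [0,0,0],"turn": [0,0,-7]},
    {"delta_pos": [0,0,0],"turn": [0,0,-7]},
    {"delta_pos": [0,0,0],"turn": [0,0,-7]},
    {"delta_pos": [0,0,0],"turn": [0,0,-7]},
    {"delta_pos": [0,0,0],"turn": [0,0,-7]},
    {"delta_pos": [0,0,0],"turn": [0,0,-7]},
    {"delta_pos": [0,0,0],"turn": [0,0,-7]},
    {"delta_pos": [0,0,0],"turn": [0,0,-7]},
    {"delta_pos": [0,0,0],"turn": [0,0,-7]},
  ],
)

```text
time: 3.5
tcp_pos: [463.7, -273.2, 248.3]
tool_rot: [[0.996, 0.091, -0.0], [0.091, -0.996, 0.0], [-0.0, -0.0, -1.0]]
force: [0.4, 0.7, 1.2]
grip_width: 51.9
grasp_force: 0.0
```

Request:
carry_out(
  targets=[
    {"delta_pos": [0,0,0],"turn": [0,0,-7]},
    {"delta_pos": [0,0,0],"turn": [0,0,-7]},
    {"delta_pos": [0,0,0],"turn": [0,0,-7]},
    {"delta_pos": [0,0,0],"turn": [0,0,-7]},
    {"delta_pos": [0,0,0],"turn": [0,0,-7]},
    {"delta_pos": [0,0,0],"turn": [0,0,-7]},
    {"delta_pos": [0,0,0],"turn": [0,0,-7]},
    {"delta_pos": [0,0,0],"turn": [0,0,-7]},
    {"delta_pos": [0,0,0],"turn": [0,0,-7]},
    {"delta_pos": [0,0,0],"turn": [0,0,-7]},
    {"delta_pos": [0,0,0],"turn": [0,0,-7]},
    {"delta_pos": [0,0,0],"turn": [0,0,-7]},
  ],
)

```text
time: 4.5
tcp_pos: [463.7, -273.3, 248.3]
tool_rot: [[0.013, 1.0, -0.0], [1.0, -0.013, -0.0], [-0.0, -0.0, -1.0]]
force: [0.7, 0.2, 0.4]
grip_width: 51.9
grasp_force: 0.0
```

Request:
carry_out(
  targets=[
    {"delta_pos": [0,0,0],"turn": [0,0,-6]},
    {"delta_pos": [0,0,0],"turn": [0,0,-6]},
    {"delta_pos": [0,0,0],"turn": [0,7,0]},
    {"delta_pos": [0,0,0],"turn": [0,7,0]},
    {"delta_pos": [0,0,0],"turn": [0,6,0]},
  ],
)

```text
time: 4.92
tcp_pos: [464.1, -274.0, 249.4]
tool_rot: [[-0.178, 0.982, -0.064], [0.921, 0.189, 0.339], [0.345, 0.002, -0.939]]
force: [-0.5, 0.4, 0.6]
grip_width: 51.8
grasp_force: 0.0
```

```bash
cat >> h.py <<'E'
F=np.diag([-1.,-1,1])
E
python3 - <<'E'
from h import *
go(U(-74,-100,180),lean(20)@F)
go(U(-44,-100,180),lean(20)@F)
E
```

```text
turn [ 0.1 -0.2 -0.1] rows>=0.0 shift cm [23.24 26.66 15.85] rows>=9.3 q [ 1.18  0.55 -0.77  1.63  0.09  1.31  0.61]
turn [ 0.1 -0.2 -0.1] rows>=0.0 shift cm [26.06 26.66 16.87] rows>=9.8 q [ 1.18  0.55 -0.77  1.63  0.09  1.31  0.61]
```

Request:
carry_out(
  targets=[
    {"delta_pos": [2.32,2.67,1.58],"turn": [0,0,0]},
    {"delta_pos": [2.32,2.67,1.58],"turn": [0,0,0]},
    {"delta_pos": [2.32,2.67,1.58],"turn": [0,0,0]},
    {"delta_pos": [2.32,2.67,1.58],"turn": [0,0,0]},
    {"delta_pos": [2.32,2.67,1.58],"turn": [0,0,0]},
    {"delta_pos": [2.32,2.67,1.58],"turn": [0,0,0]},
    {"delta_pos": [2.32,2.67,1.58],"turn": [0,0,0]},
    {"delta_pos": [2.32,2.67,1.58],"turn": [0,0,0]},
    {"delta_pos": [2.32,2.67,1.58],"turn": [0,0,0]},
    {"delta_pos": [2.32,2.67,1.58],"turn": [0,0,0]},
    {"delta_pos": [0,0,0],"turn": [0,0,0]},
  ],
)

```text
time: 5.83
tcp_pos: [675.2, 55.4, 178.9]
tool_rot: [[-0.187, 0.98, -0.068], [0.919, 0.199, 0.342], [0.348, 0.002, -0.937]]
force: [-1.2, 2.2, 0.5]
grip_width: 51.5
grasp_force: 0.0
```

```bash
python3 - <<'E'
from h import *
go(U(-44,-100,62),lean(20)@F)
s=snap('wrist'); cv2.imwrite('pics/w1.png',s['image'])
P=dep(s,np.c_[np.mgrid[0:400,0:640][1].ravel(),np.mgrid[0:400,0:640][0].ravel()])
L=np.c_[(P-O)@EX,(P-O)@EY,P[:,2]]
k=(s['depth'].ravel()>0)&(L[:,0]<-12)&(L[:,0]>-70)&(abs(L[:,1]+100)<40)&(L[:,2]>66)&(L[:,2]<82)
print(k.sum(),np.percentile(L[k],[1,10,50,90,99],axis=0).round(1))
E
```

```text
turn [-0.1 -0.4  0.5] rows>=0.1 shift cm [-2.17 -0.35 11.65] rows>=2.8 q [ 0.52  0.77 -0.75  1.47  0.16  1.1   0.05]
491 [[ -48.8 -104.3   72. ]
 [ -44.5 -103.4   73.9]
 [ -30.6  -99.7   76.2]
 [ -15.9  -95.5   77.6]
 [ -12.3  -94.5   78.3]]
```

View pics/w1.png

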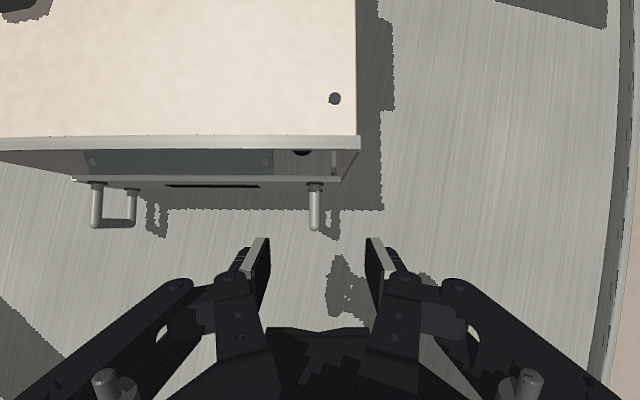

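The handle stands at about (315,207), between the open pads and 0.3 mm from the model place, so I go down and grip.

Request:
carry_out(
  targets=[
    {"delta_pos": [-0.55,-0.08,0],"turn": [0,0,0]},
    {"delta_pos": [-0.55,-0.09,0],"turn": [0,0,0]},
    {"delta_pos": [-0.55,-0.09,0.8],"turn": [0,0,0]},
    {"delta_pos": [-0.52,-0.09,1.6],"turn": [0,0,0]},
    {"delta_pos": [0,0,2],"turn": [0,0,0]},
    {"delta_pos": [0,0,2],"turn": [0,0,0]},
    {"delta_pos": [0,0,2],"turn": [0,0,0]},
    {"delta_pos": [0,0,1.6],"turn": [0,0,0]},
    {"delta_pos": [0,0,1.2],"turn": [0,0,0]},
    {"delta_pos": [0,0,0.4],"turn": [0,0,0]},
    {"delta_pos": [0,0,0],"turn": [0,0,0]},
  ],
)

```text
time: 6.8
tcp_pos: [666.6, 61.5, 61.5]
tool_rot: [[-0.176, 0.982, -0.066], [0.923, 0.188, 0.336], [0.342, -0.002, -0.94]]
force: [-1.3, -0.8, 0.0]
grip_width: 52.0
grasp_force: 0.0
```

Request:
carry_out(
  targets=[
    {"delta_pos": [0,0,0],"turn": [0,0,0]},
    {"delta_pos": [0,0,0],"turn": [0,0,0]},
    {"delta_pos": [0,0,0],"turn": [0,0,0]},
    {"delta_pos": [0,0,0],"turn": [0,0,0]},
    {"delta_pos": [0,0,0],"turn": [0,0,0]},
    {"delta_pos": [0,0,0],"turn": [0,0,0]},
    {"delta_pos": [0,0,0],"turn": [0,0,0]},
    {"delta_pos": [0,0,0],"turn": [0,0,0]},
  ],
  claw=255,
  squeeze=60,
)

```text
time: 7.47
tcp_pos: [671.1, 62.4, 64.5]
tool_rot: [[-0.178, 0.982, -0.057], [0.923, 0.187, 0.336], [0.341, 0.007, -0.94]]
force: [6.1, 1.5, -2.3]
grip_width: 6.9
grasp_force: 58.4
```

```bash
python3 - <<'E'
from h import *
o=manip.get_obs(); p=o['tcp_pos']-O; print(p@EX,p@EY,p[2],o['force'],np.round(o['joint_pos'],2))
go(o['tcp_pos']-153*EX)
E
```

```text
-55.88293893458978 -100.76419378059269 64.50004350638895 [ 6.13802693  1.52918769 -2.2633794 ] [ 0.48  0.89 -0.69  1.55  0.22  0.91  0.04]
turn [0. 0. 0.] rows>=0.0 shift cm [-14.38   0.06  -5.22] rows>=3.7 q [ 0.48  0.89 -0.69  1.55  0.22  0.91  0.04]
```

The grip is on the front edge of the bar only, because the previous reading was taken before the arm had settled. I open, move 12 mm in and grip again.

Request:
carry_out(
  targets=[
    {"delta_pos": [0,0,0],"turn": [0,0,0]},
    {"delta_pos": [0,0,0],"turn": [0,0,0]},
    {"delta_pos": [0,0,0],"turn": [0,0,0]},
    {"delta_pos": [0,0,0],"turn": [0,0,0]},
    {"delta_pos": [0.56,0,0.2],"turn": [0,0,0]},
    {"delta_pos": [0.56,0,0.2],"turn": [0,0,0]},
    {"delta_pos": [0,0,0],"turn": [0,0,0]},
    {"delta_pos": [0,0,0],"turn": [0,0,0]},
    {"delta_pos": [0,0,0],"turn": [0,0,0]},
  ],
  claw=100,
)

```text
time: 8.22
tcp_pos: [665.1, 74.6, 62.9]
tool_rot: [[-0.178, 0.982, -0.065], [0.923, 0.19, 0.336], [0.342, 0.0, -0.94]]
force: [0.3, 0.2, 0.2]
grip_width: 52.1
grasp_force: 0.0
```

Request:
carry_out(
  targets=[
    {"delta_pos": [0,0,0],"turn": [0,0,0]},
    {"delta_pos": [0,0,0],"turn": [0,0,0]},
    {"delta_pos": [0,0,0],"turn": [0,0,0]},
    {"delta_pos": [0,0,0],"turn": [0,0,0]},
    {"delta_pos": [0,0,0],"turn": [0,0,0]},
    {"delta_pos": [0,0,0],"turn": [0,0,0]},
    {"delta_pos": [0,0,0],"turn": [0,0,0]},
    {"delta_pos": [0,0,0],"turn": [0,0,0]},
  ],
  claw=255,
  squeeze=60,
)

```text
time: 8.88
tcp_pos: [668.8, 74.4, 63.5]
tool_rot: [[-0.177, 0.982, -0.057], [0.923, 0.186, 0.337], [0.342, 0.007, -0.94]]
force: [8.5, 2.9, -5.5]
grip_width: 8.4
grasp_force: 58.3
```

```bash
python3 - <<'E'
from h import *
o=manip.get_obs(); p=o['tcp_pos']-O; print(p@EX,p@EY,p[2],o['force'],np.round(o['joint_pos'],2))
go(o['tcp_pos']-153*EX)
E
```

```text
-43.60591014374529 -100.871544977622 63.49402648535461 [ 8.52074307  2.91335083 -5.48531265] [ 0.47  0.88 -0.69  1.55  0.22  0.9   0.02]
turn [0. 0. 0.] rows>=0.0 shift cm [-14.38   0.07  -5.23] rows>=3.7 q [ 0.47  0.88 -0.69  1.55  0.22  0.9   0.02]
```

Request:
carry_out(
  targets=[
    {"delta_pos": [-0.6,0,-0.22],"turn": [0,0,0]},
    {"delta_pos": [-1.3,0,-0.47],"turn": [0,0,0]},
    {"delta_pos": [-1.5,0,-0.55],"turn": [0,0,0]},
    {"delta_pos": [-1.5,0,-0.55],"turn": [0,0,0]},
    {"delta_pos": [-1.5,0,-0.55],"turn": [0,0,0]},
    {"delta_pos": [-1.5,0,-0.55],"turn": [0,0,0]},
    {"delta_pos": [-1.5,0,-0.55],"turn": [0,0,0]},
    {"delta_pos": [-1.5,0,-0.55],"turn": [0,0,0]},
    {"delta_pos": [-1.3,0,-0.47],"turn": [0,0,0]},
    {"delta_pos": [-1.2,0,-0.44],"turn": [0,0,0]},
    {"delta_pos": [-0.6,0,-0.2],"turn": [0,0,0]},
    {"delta_pos": [-0.4,0,-0.15],"turn": [0,0,0]},
  ],
)

```text
time: 9.88
tcp_pos: [697.8, -73.8, 63.5]
tool_rot: [[-0.178, 0.982, -0.057], [0.922, 0.187, 0.34], [0.345, 0.008, -0.939]]
force: [12.0, 12.5, -9.1]
grip_width: 8.4
grasp_force: 59.4
```

Request:
carry_out(
  targets=[
    {"delta_pos": [0,0,0],"turn": [0,0,0]},
    {"delta_pos": [0,0,0],"turn": [0,0,0]},
    {"delta_pos": [0,0,0],"turn": [0,0,0]},
    {"delta_pos": [0,0,0],"turn": [0,0,0]},
  ],
)

```text
time: 10.22
tcp_pos: [697.8, -73.7, 63.5]
tool_rot: [[-0.179, 0.982, -0.057], [0.922, 0.188, 0.339], [0.343, 0.008, -0.939]]
force: [12.4, 4.7, -5.8]
grip_width: 8.4
grasp_force: 60.0
```

```bash
python3 - <<'E'
from h import *
o=manip.get_obs(); p=o['tcp_pos']-O; print(p@EX,p@EY,p[2],o['force'],o['grip_width'])
E
```

```text
-194.6032252628455 -101.04634592064433 63.54102233599843 [12.35175632  4.73801198 -5.7963412 ] 8.420093905488214
```

Request:
carry_out(
  targets=[
    {"delta_pos": [0,0,0],"turn": [0,0,0]},
    {"delta_pos": [0,0,0],"turn": [0,0,0]},
    {"delta_pos": [0,0,0],"turn": [0,0,0]},
    {"delta_pos": [0,0,0],"turn": [0,0,0]},
    {"delta_pos": [0,0,0],"turn": [0,0,0]},
    {"delta_pos": [0,0,-1],"turn": [0,0,0]},
    {"delta_pos": [0,0,-2.5],"turn": [0,0,0]},
    {"delta_pos": [0,0,-2.5],"turn": [0,0,0]},
    {"delta_pos": [0,0,-2.5],"turn": [0,0,0]},
    {"delta_pos": [0,0,-2.5],"turn": [0,0,0]},
    {"delta_pos": [0,0,-2.5],"turn": [0,0,0]},
    {"delta_pos": [0,0,-2.5],"turn": [0,0,0]},
  ],
  claw=100,
)

```text
time: 11.22
tcp_pos: [704.5, -130.8, 215.5]
tool_rot: [[-0.178, 0.982, -0.064], [0.923, 0.189, 0.336], [0.342, 0.001, -0.94]]
force: [0.9, -0.7, -0.3]
grip_width: 51.8
grasp_force: 0.0
```

Request:
carry_out(
  targets=[
    {"delta_pos": [0,0,0],"turn": [0,5,0]},
    {"delta_pos": [0,0,0],"turn": [0,5,0]},
    {"delta_pos": [0,0,0],"turn": [0,5,0]},
    {"delta_pos": [0,0,0],"turn": [0,0,0]},
    {"delta_pos": [0,0,0],"turn": [0,0,0]},
    {"delta_pos": [0,0,0],"turn": [0,0,0]},
  ],
)

```text
time: 11.72
tcp_pos: [704.6, -129.1, 214.0]
tool_rot: [[-0.156, 0.982, -0.108], [0.805, 0.19, 0.562], [0.573, 0.001, -0.82]]
force: [0.6, 0.2, 0.9]
grip_width: 51.4
grasp_force: 0.0
```

```bash
python3 - <<'E'
from h import *
a=snap('wrist');b=snap('top');c=snap('side')
cv2.imwrite('pics/w2.png',a['image']); cv2.imwrite('pics/t2.png',cv2.resize(b['image'][100:300,200:460],None,fx=3,fy=3,interpolation=2))
cv2.imwrite('pics/s2.png',cv2.resize(c['image'][120:270,210:410],None,fx=4,fy=4,interpolation=2))
o=manip.get_obs();p=o['tcp_pos']-O; print(p@EX,p@EY,p[2],np.round(o['joint_pos'],2))
E
```

```text
-249.1151576800987 -97.60972575584363 214.97695506498138 [ 0.75  0.96 -0.78  1.12  0.05  1.46  0.35]
```

View pics/w2.png

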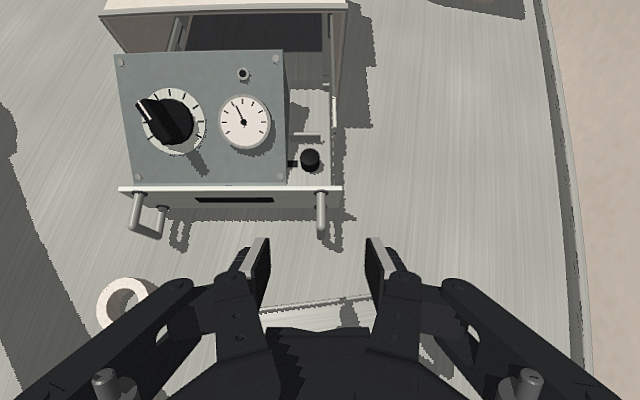

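View pics/t2.png

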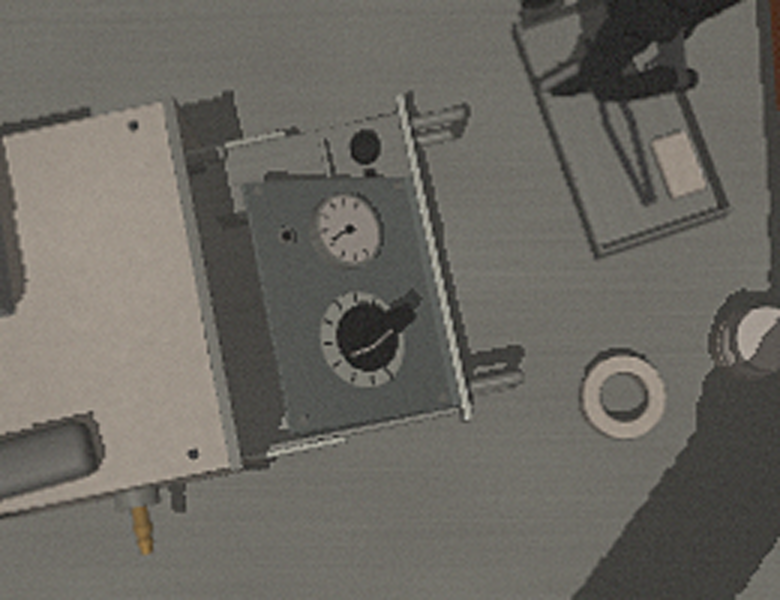

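Wrist image: dial about (168,120) with the pointer's white mark near (148,110), gauge (245,122), release (310,158). I measure the bar from depth, off a fitted panel plane.

```bash
cat >> h.py <<'E'
def cloud(s):
    v,u=np.mgrid[0:400,0:640]; return dep(s,np.c_[u.ravel(),v.ravel()])
def dial(s,save=None):
    P=cloud(s); L=np.c_[(P-O)@EX,(P-O)@EY,P[:,2]]; ok=s['depth'].ravel()>0
    n=np.array([-np.sin(np.radians(35)),0,np.cos(np.radians(35))])
    h=L@n; k=ok&(L[:,0]>-155)&(L[:,0]<-40)&(abs(L[:,1])<115)&(L[:,2]>60)&(L[:,2]<190)
    hh,e=np.histogram(h[k],np.arange(0,260,1)); h0=e[hh.argmax()]+.5
    pl=k&(abs(h-h0)<3); c=np.c_[L[pl][:,:2],np.ones(pl.sum())]; pf=np.linalg.lstsq(c,L[pl][:,2],rcond=None)[0]
    t=h-h0; b=k&(t>34)&(t<46); q=L[b]
    e1=np.array([0,1.,0]); e2=np.cross(n,e1)
    uv=np.c_[q@e1,q@e2].astype(np.float32)   # e1: unit y, e2=n x e1
    r=cv2.minAreaRect(uv); print('panel slope',np.degrees(np.arctan(pf[0])).round(1),'y',np.degrees(np.arctan(pf[1])).round(2),'h0',h0,'n',b.sum(),'t',np.median(t[b]),'rect',r)
    d=cv2.boxPoints(r); l=[d[1]-d[0],d[2]-d[1]]; l=max(l,key=np.linalg.norm); l/=np.linalg.norm(l); x=l[0]*e1+l[1]*e2
    c=r[0][0]*e1+r[0][1]*e2+(h0+32)*n
    col=s['image'].reshape(-1,3)[b].min(1); w=q[col>110]; 
    if len(w): print('white',len(w),((w.mean(0)-c)@x).round(1))
    print('grip local',c.round(1),'bar dir local',x.round(3),'ang(e1,e2)',np.degrees(np.arctan2(l[1],l[0])).round(1))
    return c,x,n
E
python3 - <<'E'
from h import *
for n in ('wrist','top','side'):
    print(n); s=snap(n); dial(s)
P=cloud(snap('wrist')); L=np.c_[(P-O)@EX,(P-O)@EY,P[:,2]]
k=(abs(L[:,1]+88)<15)&(L[:,0]>-150)&(L[:,0]<-100)&(L[:,2]>83)&(L[:,2]<96)
print('release',k.sum(),L[k].mean(0),np.median(L[k],0),L[k].max(0),L[k].min(0))
E
```

```text
wrist
panel slope 35.0 y 0.21 h0 141.5 n 715 t 40.020019549443646 rect ((55.387393951416016, 12.490741729736328), (12.823042869567871, 44.98651885986328), 30.12152099609375)
white 61 12.2
grip local [-109.7   55.4  135. ] bar dir local [0.709 0.502 0.496] ang(e1,e2) -59.9
top
panel slope 34.9 y 0.17 h0 141.5 n 120 t 40.42312058031753 rect ((56.25001907348633, 10.902165412902832), (12.128069877624512, 43.234012603759766), 31.26016616821289)
white 3 12.1
grip local [-108.4   56.3  135.9] bar dir local [0.7   0.519 0.49 ] ang(e1,e2) -58.7
side
panel slope 34.4 y 0.07 h0 142.5 n 0 t nan rect ((0.0, 0.0), (0.0, 0.0), 0.0)
grip local [-100.1    0.   142.9] bar dir local [nan nan nan] ang(e1,e2) nan
release 292 [-122.70649149  -87.64903128   86.1434406 ] [-122.69609584  -87.9344169    86.261228  ] [-111.11361887  -77.09590579   88.52506082] [-132.53923293  -97.70747099   83.03706954]
  return _methods._mean(a, axis=axis, dtype=dtype,
  ret = ret.dtype.type(ret / rcount)
h.py:46: RuntimeWarning: invalid value encountered in divide
  d=cv2.boxPoints(r); l=[d[1]-d[0],d[2]-d[1]]; l=max(l,key=np.linalg.norm); l/=np.linalg.norm(l); x=l[0]*e1+l[1]*e2
```

```bash
cat >> h.py <<'E'
B=np.c_[EX,EY,EZ]
N=np.array([-np.sin(np.radians(35)),0,np.cos(np.radians(35))]); UP=np.array([np.cos(np.radians(35)),0,np.sin(np.radians(35))])
G=np.array([-109.3,55.7,135.3])
def Rd(a):
    "pointer a deg clockwise from upslope"
    a=np.radians(a); x=B@(np.cos(a)*UP+np.sin(a)*np.array([0,-1.,0])); z=-B@N
    return np.c_[x,np.cross(z,x),z]
def W(l): return O+B@l
def ang():
    o=manip.get_obs(); x=B.T@np.array(o['tool_rot'])[:,0]; return np.degrees(np.arctan2(-x[1],x@UP))
E
python3 - <<'E'
from h import *
go(W(G+N*90),Rd(-30)); go(W(G+N),Rd(-30)); print(ang())
E
```

```text
turn [  0.    0.1 -30. ] rows>=4.2 shift cm [13.73 -9.73  5.54] rows>=4.2 q [ 0.75  0.96 -0.77  1.12  0.05  1.46  0.35]
turn [  0.    0.1 -30. ] rows>=4.2 shift cm [13.73 -9.73 14.44] rows>=5.3 q [ 0.75  0.96 -0.77  1.12  0.05  1.46  0.35]
-0.0037984564243306092
```

Request:
carry_out(
  targets=[
    {"delta_pos": [0,0,0],"turn": [0,0,-6]},
    {"delta_pos": [0,0,0],"turn": [0,0,-6]},
    {"delta_pos": [0,0,0],"turn": [0,0,-6]},
    {"delta_pos": [0,0,0],"turn": [0,0,-6]},
    {"delta_pos": [0,0,0],"turn": [0,0,-6]},
    {"delta_pos": [2.3,-1.62,0.92],"turn": [0,0,0]},
    {"delta_pos": [2.3,-1.62,0.92],"turn": [0,0,0]},
    {"delta_pos": [2.3,-1.62,0.92],"turn": [0,0,0]},
    {"delta_pos": [2.3,-1.62,0.92],"turn": [0,0,0]},
    {"delta_pos": [2.3,-1.62,0.92],"turn": [0,0,0]},
    {"delta_pos": [2.23,-1.62,0.92],"turn": [0,0,0]},
    {"delta_pos": [0,0,0],"turn": [0,0,0]},
  ],
)

```text
time: 13.07
tcp_pos: [531.5, -69.1, 207.7]
tool_rot: [[-0.625, 0.772, -0.116], [0.599, 0.57, 0.562], [0.5, 0.282, -0.819]]
force: [-0.8, -0.4, -1.0]
grip_width: 51.9
grasp_force: 0.0
```

Request:
carry_out(
  targets=[
    {"delta_pos": [0,0,0],"turn": [0,0,0]},
    {"delta_pos": [0,0,0],"turn": [0,0,0]},
    {"delta_pos": [0,0,0],"turn": [0,0,0]},
  ],
)

```text
time: 13.32
tcp_pos: [539.0, -71.8, 208.8]
tool_rot: [[-0.625, 0.773, -0.106], [0.603, 0.565, 0.563], [0.495, 0.288, -0.82]]
force: [0.2, 0.3, 0.0]
grip_width: 52.0
grasp_force: 0.0
```

```bash
python3 - <<'E'
from h import *
s=snap('wrist'); cv2.imwrite('pics/w3.png',s['image']); c,x,n=dial(s); go(W(c+N),Rd(-30)); go(W(G+N),Rd(-30))
o=manip.get_obs(); print(np.round(o['moment'],3),np.round(o['force'],1))
E
```

```text
panel slope 34.9 y 0.12 h0 141.5 n 848 t 39.99516742840733 rect ((55.971893310546875, 12.486763000488281), (11.896780014038086, 44.327144622802734), 30.31351661682129)
white 83 11.1
grip local [-109.7   56.   135. ] bar dir local [0.707 0.505 0.495] ang(e1,e2) -59.7
turn [ 0.1  0.1 -0.1] rows>=0.0 shift cm [ 0.13 -0.09  8.95] rows>=2.1 q [ 1.06  0.78 -1.    1.67  0.06  1.22  0.83]
turn [ 0.1  0.1 -0.1] rows>=0.0 shift cm [ 0.17 -0.04  8.94] rows>=2.1 q [ 1.06  0.78 -1.    1.67  0.06  1.22  0.83]
[-0.618 -0.097 -0.004] [ 0.7 -0.1  0. ]
```

View pics/w3.png

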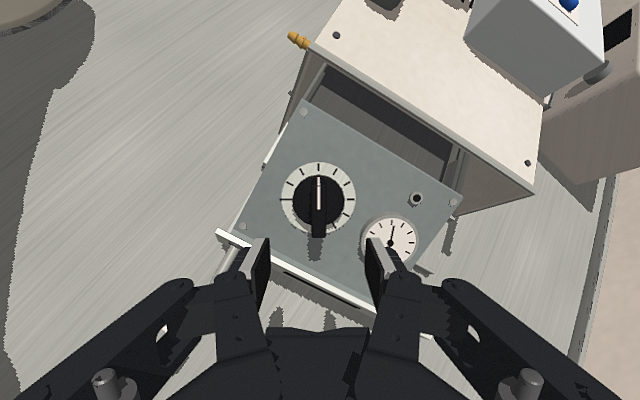

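The bar stands upright in the picture at (318,205), pointer end up, centred between the fingers. I descend and grip.

Request:
carry_out(
  targets=[
    {"delta_pos": [0.12,-0.06,1.5],"turn": [0,0,0]},
    {"delta_pos": [0,0,1.5],"turn": [0,0,0]},
    {"delta_pos": [0,0,1.5],"turn": [0,0,0]},
    {"delta_pos": [0,0,1.5],"turn": [0,0,0]},
    {"delta_pos": [0,0,1.2],"turn": [0,0,0]},
    {"delta_pos": [0,0,0.9],"turn": [0,0,0]},
    {"delta_pos": [0,0,0.6],"turn": [0,0,0]},
    {"delta_pos": [0,0,0.2],"turn": [0,0,0]},
    {"delta_pos": [0,0,0],"turn": [0,0,0]},
    {"delta_pos": [0,0,0],"turn": [0,0,0]},
    {"delta_pos": [0,0,0],"turn": [0,0,0]},
  ],
)

```text
time: 14.28
tcp_pos: [527.3, -21.3, 136.4]
tool_rot: [[-0.625, 0.773, -0.107], [0.603, 0.565, 0.563], [0.496, 0.287, -0.82]]
force: [-0.3, -0.1, -0.2]
grip_width: 51.9
grasp_force: 0.0
```

```bash
python3 - <<'E'
from h import *
go(W(np.array([-109.6,55.9,135])+N),Rd(-30.2)); o=manip.get_obs(); print(np.round(o['moment'],3),np.round(o['force'],1))
E
```

```text
turn [ 0.1  0.1 -0.3] rows>=0.0 shift cm [-0.02  0.03  0.07] rows>=0.0 q [ 0.99  0.84 -0.96  1.78  0.1   1.03  0.8 ]
[-0.603 -0.178  0.016] [-0.3 -0.1 -0.2]
```

Request:
carry_out(
  targets=[
    {"delta_pos": [0,0,0],"turn": [0,0,0]},
    {"delta_pos": [0,0,0],"turn": [0,0,0]},
    {"delta_pos": [0,0,0],"turn": [0,0,0]},
    {"delta_pos": [0,0,0],"turn": [0,0,0]},
    {"delta_pos": [0,0,0],"turn": [0,0,0]},
    {"delta_pos": [0,0,0],"turn": [0,0,0]},
    {"delta_pos": [0,0,0],"turn": [0,0,0]},
    {"delta_pos": [0,0,0],"turn": [0,0,0]},
  ],
  claw=255,
  squeeze=50,
)

```text
time: 14.95
tcp_pos: [528.6, -20.0, 137.0]
tool_rot: [[-0.626, 0.773, -0.105], [0.602, 0.565, 0.564], [0.495, 0.29, -0.819]]
force: [4.4, 2.7, 1.3]
grip_width: 11.2
grasp_force: 53.5
```

Request:
carry_out(
  targets=[
    {"delta_pos": [0,0,0],"turn": [0,0,-6]},
    {"delta_pos": [0,0,0],"turn": [0,0,-6]},
    {"delta_pos": [0,0,0],"turn": [0,0,-6]},
    {"delta_pos": [0,0,0],"turn": [0,0,-6]},
    {"delta_pos": [0,0,0],"turn": [0,0,-6]},
    {"delta_pos": [0,0,0],"turn": [0,0,0]},
    {"delta_pos": [0,0,0],"turn": [0,0,0]},
    {"delta_pos": [0,0,0],"turn": [0,0,0]},
  ],
)

```text
time: 15.62
tcp_pos: [528.3, -20.3, 136.8]
tool_rot: [[-0.927, 0.36, -0.105], [0.242, 0.789, 0.564], [0.286, 0.498, -0.819]]
force: [5.2, 3.6, 2.5]
grip_width: 11.4
grasp_force: 53.5
```

```bash
cat >> h.py <<'E'
def st():
    o=manip.get_obs(); R=np.array(o['tool_rot']); l=B.T@(o['tcp_pos']-O)
    print('t',round(o['time'],2),'ang',ang().round(2),'Mtool',(R.T@o['moment']).round(3),'Ftool',(R.T@o['force']).round(1),'off',(l-G-N).round(1),'w',round(o['grip_width'],1),'q',np.round(o['joint_pos'],2))
E
python3 -c "
from h import *
st()"
```

```text
t 15.62 ang -59.75 Mtool [-0.377 -1.117  0.027] Ftool [-3.3  6.  -0.6] off [ 0.1 -0.6  0.7] w 11.4 q [ 1.06  0.92 -1.09  1.78  0.23  1.05  1.21]
```

One click down (−60°), with no stop felt yet. On by another 30°.

Request:
carry_out(
  targets=[
    {"delta_pos": [0,0,0],"turn": [0,0,-6]},
    {"delta_pos": [0,0,0],"turn": [0,0,-6]},
    {"delta_pos": [0,0,0],"turn": [0,0,-6]},
    {"delta_pos": [0,0,0],"turn": [0,0,-6]},
    {"delta_pos": [0,0,0],"turn": [0,0,-6]},
    {"delta_pos": [0,0,0],"turn": [0,0,0]},
    {"delta_pos": [0,0,0],"turn": [0,0,0]},
    {"delta_pos": [0,0,0],"turn": [0,0,0]},
  ],
)

```text
time: 16.28
tcp_pos: [528.3, -20.7, 136.5]
tool_rot: [[-0.983, -0.152, -0.105], [-0.185, 0.805, 0.564], [-0.001, 0.573, -0.819]]
force: [5.3, 1.1, 1.7]
grip_width: 11.3
grasp_force: 53.5
```

```bash
python3 -c "
from h import *
st()"
```

```text
t 16.28 ang -89.73 Mtool [ 0.297 -1.086 -0.021] Ftool [-5.4  1.  -1.3] off [-0.3 -0.5  0.4] w 11.3 q [ 1.12  1.01 -1.21  1.77  0.37  1.09  1.61]
```

Request:
carry_out(
  targets=[
    {"delta_pos": [0,0,0],"turn": [0,0,-5]},
    {"delta_pos": [0,0,0],"turn": [0,0,-5]},
    {"delta_pos": [0,0,0],"turn": [0,0,0]},
    {"delta_pos": [0,0,0],"turn": [0,0,0]},
  ],
)

```text
time: 16.62
tcp_pos: [528.4, -20.8, 136.4]
tool_rot: [[-0.942, -0.32, -0.105], [-0.321, 0.761, 0.564], [-0.1, 0.565, -0.819]]
force: [6.1, 2.3, 0.5]
grip_width: 11.1
grasp_force: 53.6
```

```bash
python3 -c "
from h import *
st()"
```

```text
t 16.62 ang -99.71 Mtool [ 0.672 -1.149  0.226] Ftool [-6.5  0.1  0.2] off [-0.5 -0.5  0.2] w 11.1 q [ 1.13  1.05 -1.25  1.77  0.42  1.11  1.75]
```

Request:
carry_out(
  targets=[
    {"delta_pos": [0,0,0],"turn": [0,0,-5]},
    {"delta_pos": [0,0,0],"turn": [0,0,-3]},
    {"delta_pos": [0,0,0],"turn": [0,0,0]},
    {"delta_pos": [0,0,0],"turn": [0,0,0]},
  ],
)

```text
time: 16.95
tcp_pos: [528.4, -20.9, 136.3]
tool_rot: [[-0.888, -0.448, -0.105], [-0.424, 0.709, 0.564], [-0.178, 0.545, -0.819]]
force: [6.0, 0.1, 1.4]
grip_width: 10.9
grasp_force: 53.7
```

```bash
python3 -c "
from h import *
st()
s=snap('top'); cv2.imwrite('pics/t3.png',cv2.resize(s['image'][150:250,240:400],None,fx=5,fy=5,interpolation=2))"
```

```text
t 16.95 ang -107.72 Mtool [ 0.94  -0.856 -0.063] Ftool [-5.7 -1.8 -1.7] off [-0.6 -0.5  0.2] w 10.9 q [ 1.14  1.08 -1.28  1.77  0.46  1.12  1.86]
```

The moment rose to 0.23 and then reversed, so a third click has yielded. I go on to −120° and probe for the stop.

Request:
carry_out(
  targets=[
    {"delta_pos": [0,0,0],"turn": [0,0,-4]},
    {"delta_pos": [0,0,0],"turn": [0,0,-4]},
    {"delta_pos": [0,0,0],"turn": [0,0,-4.3]},
    {"delta_pos": [0,0,0],"turn": [0,0,0]},
    {"delta_pos": [0,0,0],"turn": [0,0,0]},
    {"delta_pos": [0,0,0],"turn": [0,0,0]},
  ],
)

```text
time: 17.5
tcp_pos: [528.6, -21.1, 136.2]
tool_rot: [[-0.772, -0.627, -0.105], [-0.565, 0.603, 0.563], [-0.29, 0.494, -0.82]]
force: [6.7, 1.0, 0.2]
grip_width: 11.0
grasp_force: 53.6
```

```bash
python3 -c "
from h import *
st()"
```

```text
t 17.5 ang -120.0 Mtool [ 1.2   -0.81   0.027] Ftool [-5.8 -3.6 -0.3] off [-0.7 -0.7  0.1] w 11.0 q [ 1.16  1.12 -1.33  1.77  0.51  1.14  2.02]
```

Request:
carry_out(
  targets=[
    {"delta_pos": [0,0,0],"turn": [0,0,-3]},
    {"delta_pos": [0,0,0],"turn": [0,0,-3]},
    {"delta_pos": [0,0,0],"turn": [0,0,0]},
    {"delta_pos": [0,0,0],"turn": [0,0,0]},
    {"delta_pos": [0,0,0],"turn": [0,0,0]},
  ],
)

```text
time: 17.92
tcp_pos: [528.6, -21.1, 136.2]
tool_rot: [[-0.705, -0.702, -0.104], [-0.623, 0.542, 0.564], [-0.339, 0.463, -0.819]]
force: [6.3, 2.4, 0.2]
grip_width: 10.7
grasp_force: 59.5
```

```bash
python3 -c "
from h import *
st()"
```

```text
t 17.92 ang -125.83 Mtool [ 1.21  -0.947  1.173] Ftool [-6.  -3.1  0.5] off [-0.7 -0.7  0.1] w 10.7 q [ 1.16  1.14 -1.35  1.77  0.54  1.16  2.11]
```

The stop is felt (1.17 N m) just past −120°, so off is −120° and the fifth click is at +30°.

Request:
carry_out(
  targets=[
    {"delta_pos": [0,0,0],"turn": [0,0,6]},
    {"delta_pos": [0,0,0],"turn": [0,0,0]},
    {"delta_pos": [0,0,0],"turn": [0,0,0]},
    {"delta_pos": [0,0,0],"turn": [0,0,6]},
    {"delta_pos": [0,0,0],"turn": [0,0,6]},
    {"delta_pos": [0,0,0],"turn": [0,0,6]},
    {"delta_pos": [0,0,0],"turn": [0,0,6]},
    {"delta_pos": [0,0,0],"turn": [0,0,6]},
    {"delta_pos": [0,0,0],"turn": [0,0,6]},
    {"delta_pos": [0,0,0],"turn": [0,0,6]},
    {"delta_pos": [0,0,0],"turn": [0,0,6]},
    {"delta_pos": [0,0,0],"turn": [0,0,6]},
  ],
)

```text
time: 18.92
tcp_pos: [528.3, -20.4, 136.7]
tool_rot: [[-0.96, 0.261, -0.105], [0.159, 0.811, 0.564], [0.232, 0.524, -0.819]]
force: [4.6, 3.0, 0.8]
grip_width: 11.1
grasp_force: 53.4
```

Request:
carry_out(
  targets=[
    {"delta_pos": [0,0,0],"turn": [0,0,6]},
    {"delta_pos": [0,0,0],"turn": [0,0,6]},
    {"delta_pos": [0,0,0],"turn": [0,0,6]},
    {"delta_pos": [0,0,0],"turn": [0,0,6]},
    {"delta_pos": [0,0,0],"turn": [0,0,6]},
    {"delta_pos": [0,0,0],"turn": [0,0,6]},
    {"delta_pos": [0,0,0],"turn": [0,0,6]},
    {"delta_pos": [0,0,0],"turn": [0,0,6]},
    {"delta_pos": [0,0,0],"turn": [0,0,6]},
    {"delta_pos": [0,0,0],"turn": [0,0,6]},
    {"delta_pos": [0,0,0],"turn": [0,0,0]},
    {"delta_pos": [0,0,0],"turn": [0,0,0]},
  ],
)

```text
time: 19.92
tcp_pos: [528.9, -19.7, 137.1]
tool_rot: [[-0.259, 0.96, -0.104], [0.78, 0.272, 0.564], [0.569, 0.065, -0.819]]
force: [7.1, 3.9, 0.7]
grip_width: 11.0
grasp_force: 53.3
```

```bash
python3 -c "
from h import *
st()"
```

```text
t 19.92 ang -6.05 Mtool [-1.396 -0.266  0.158] Ftool [1.6 7.9 0.9] off [ 0.5 -1.2  1. ] w 11.0 q [ 0.93  0.78 -0.86  1.78 -0.01  1.03  0.47]
```

Request:
carry_out(
  targets=[
    {"delta_pos": [0,0,0],"turn": [0,0,5]},
    {"delta_pos": [0,0,0],"turn": [0,0,5]},
    {"delta_pos": [0,0,0],"turn": [0,0,5]},
    {"delta_pos": [0,0,0],"turn": [0,0,5]},
    {"delta_pos": [0,0,0],"turn": [0,0,5]},
    {"delta_pos": [0,0,0],"turn": [0,0,4]},
    {"delta_pos": [0,0,0],"turn": [0,0,4]},
    {"delta_pos": [0,0,0],"turn": [0,0,3]},
    {"delta_pos": [0,0,0],"turn": [0,0,0]},
    {"delta_pos": [0,0,0],"turn": [0,0,0]},
    {"delta_pos": [0,0,0],"turn": [0,0,0]},
    {"delta_pos": [0,0,0],"turn": [0,0,0]},
  ],
)

```text
time: 20.92
tcp_pos: [529.4, -19.6, 137.1]
tool_rot: [[0.354, 0.93, -0.103], [0.791, -0.238, 0.564], [0.5, -0.281, -0.819]]
force: [7.7, 6.0, -1.7]
grip_width: 10.6
grasp_force: 53.1
```

```bash
python3 -c "
from h import *
st()"
```

```text
t 20.92 ang 29.89 Mtool [-1.622  0.676  0.01 ] Ftool [6.6 6.2 4. ] off [ 0.5 -1.8  1. ] w 10.6 q [ 0.82  0.71 -0.69  1.78 -0.15  1.03 -0.03]
```

Request:
carry_out(
  targets=[
    {"delta_pos": [0,0,0],"turn": [0,0,0]},
    {"delta_pos": [0,0,0],"turn": [0,0,0]},
    {"delta_pos": [0,0,0],"turn": [0,0,0]},
    {"delta_pos": [0,0,0],"turn": [0,0,0]},
    {"delta_pos": [0,0,-1],"turn": [0,0,0]},
    {"delta_pos": [0,0,-2],"turn": [0,0,0]},
    {"delta_pos": [0,0,-2],"turn": [0,0,0]},
    {"delta_pos": [0,0,-2],"turn": [0,0,0]},
    {"delta_pos": [0,0,-2],"turn": [0,0,0]},
    {"delta_pos": [0,0,0],"turn": [0,0,0]},
    {"delta_pos": [0,0,0],"turn": [0,0,0]},
    {"delta_pos": [0,0,0],"turn": [0,0,0]},
  ],
  claw=100,
)

```text
time: 21.92
tcp_pos: [535.9, -71.1, 209.2]
tool_rot: [[0.352, 0.929, -0.109], [0.792, -0.234, 0.563], [0.498, -0.285, -0.819]]
force: [-0.7, 0.3, 0.0]
grip_width: 51.6
grasp_force: 0.0
```

```bash
python3 -c "
from h import *
s=snap('wrist'); dial(s); st()
P=cloud(s); L=np.c_[(P-O)@EX,(P-O)@EY,P[:,2]]
k=(abs(L[:,1]+88)<15)&(L[:,0]>-150)&(L[:,0]<-105)&(L[:,2]>80)&(L[:,2]<96)
print('release',k.sum(),np.median(L[k],0),L[k].max(0),L[k].min(0))
R=lean(20)@F
go(U(-121,-88,160),R)"
```

```text
panel slope 35.0 y 0.2 h0 141.5 n 814 t 40.064189329447615 rect ((54.85704803466797, 12.514227867126465), (43.61552047729492, 11.62936019897461), 60.05177688598633)
white 79 -11.3
grip local [-109.8   54.9  134.9] bar dir local [-0.71   0.499 -0.497] ang(e1,e2) 60.1
t 21.97 ang 29.8 Mtool [-0.266 -0.506 -0.009] Ftool [-0.1 -0.  -0.1] off [-50.8   1.9  72.9] w 52.2 q [ 0.89  0.65 -0.7   1.68 -0.16  1.22 -0.01]
release 515 [-122.48677676  -85.81934102   86.04056645] [-111.47099601  -75.5851719    88.50927612] [-132.57918075  -97.48820299   80.00215331]
turn [ -3.9 -14.7 -29.6] rows>=4.7 shift cm [ 2.05 14.56  5.96] rows>=3.8 q [ 0.89  0.65 -0.7   1.68 -0.16  1.22 -0.01]
```

The dial bar now points 30° right of upslope, the fifth click. Next is the release: closed fingers, tool upright.

```bash
python3 -c "
from h import *
go(U(-117,-87,190),lean(0)@F)"
```

```text
turn [ -9.1 -34.2 -28.8] rows>=6.4 shift cm [ 4.37 14.46  1.9 ] rows>=3.7 q [ 0.89  0.65 -0.7   1.68 -0.16  1.22 -0.01]
```

Request:
carry_out(
  targets=[
    {"delta_pos": [0,0,-1.0],"turn": [-1.3,-4.89,-4.11]},
    {"delta_pos": [0,0,0],"turn": [-1.3,-4.89,-4.11]},
    {"delta_pos": [0,0,0],"turn": [-1.3,-4.89,-4.11]},
    {"delta_pos": [0,0,0],"turn": [-1.3,-4.89,-4.11]},
    {"delta_pos": [0,0,0],"turn": [-1.3,-4.89,-4.11]},
    {"delta_pos": [0,0,0],"turn": [-1.3,-4.89,-4.11]},
    {"delta_pos": [0,0,0],"turn": [-1.3,-4.89,-4.11]},
    {"delta_pos": [0.9,2.9,0.4],"turn": [0,0,0]},
    {"delta_pos": [0.9,2.9,0.4],"turn": [0,0,0]},
    {"delta_pos": [0.9,2.9,0.4],"turn": [0,0,0]},
    {"delta_pos": [0.9,2.9,0.4],"turn": [0,0,0]},
    {"delta_pos": [0.9,2.9,0.4],"turn": [0,0,0]},
  ],
  claw=255,
  squeeze=60,
)

```text
time: 22.97
tcp_pos: [671.4, -3.8, 196.2]
tool_rot: [[-0.19, 0.982, -0.002], [0.982, 0.19, -0.0], [-0.0, -0.002, -1.0]]
force: [0.2, -0.8, 0.4]
grip_width: -0.3
grasp_force: 0.0
```

Request:
carry_out(
  targets=[
    {"delta_pos": [0,0,0],"turn": [0,0,0]},
    {"delta_pos": [0,0,0],"turn": [0,0,0]},
    {"delta_pos": [0,0,0],"turn": [0,0,0]},
    {"delta_pos": [0,0,0],"turn": [0,0,0]},
  ],
)

```text
time: 23.3
tcp_pos: [670.2, -6.2, 197.3]
tool_rot: [[-0.189, 0.982, -0.001], [0.982, 0.189, -0.001], [-0.001, -0.001, -1.0]]
force: [-1.3, -0.4, -0.6]
grip_width: 0.2
grasp_force: 0.0
```

```bash
python3 -c "
from h import *
go(U(-117,-87,112),lean(0)@F);st()"
```

```text
turn [-0.1  0.1 -0.1] rows>=0.0 shift cm [0.6  0.02 8.53] rows>=2.1 q [ 0.4   0.64 -0.65  1.53  0.41  1.11 -0.14]
t 23.3 ang 0.14 Mtool [-0.009  0.005  0.017] Ftool [-0.1 -1.3  0.6] off [ -13.1 -142.5   61.2] w 0.2 q [ 0.4   0.64 -0.65  1.53  0.41  1.11 -0.14]
```

Request:
carry_out(
  targets=[
    {"delta_pos": [0.3,0,1.4],"turn": [0,0,0]},
    {"delta_pos": [0.3,0,1.5],"turn": [0,0,0]},
    {"delta_pos": [0,0,1.5],"turn": [0,0,0]},
    {"delta_pos": [0,0,1.5],"turn": [0,0,0]},
    {"delta_pos": [0,0,1.5],"turn": [0,0,0]},
    {"delta_pos": [0,0,1.1],"turn": [0,0,0]},
    {"delta_pos": [0,0,0],"turn": [0,0,0]},
    {"delta_pos": [0,0,0],"turn": [0,0,0]},
    {"delta_pos": [0,0,0],"turn": [0,0,0]},
    {"delta_pos": [0,0,0.5],"turn": [0,0,0]},
    {"delta_pos": [0,0,0.5],"turn": [0,0,0]},
    {"delta_pos": [0,0,0],"turn": [0,0,0]},
  ],
)

```text
time: 24.3
tcp_pos: [671.3, 0.6, 103.1]
tool_rot: [[-0.189, 0.982, 0.003], [0.982, 0.189, -0.0], [-0.001, 0.003, -1.0]]
force: [1.5, 0.1, 3.2]
grip_width: 0.2
grasp_force: 1.8
```

```bash
python3 -c "
from h import *
st();go(U(-117,-87,97),lean(0)@F)"
```

```text
t 24.3 ang 0.12 Mtool [-0.247 -0.011  0.035] Ftool [-0.2  1.5 -3.2] off [  -6.7 -144.9  -33.1] w 0.2 q [ 0.36  0.74 -0.6   1.59  0.48  0.96 -0.2 ]
turn [ 0.2  0.  -0.1] rows>=0.0 shift cm [-0.04 -0.22  0.61] rows>=0.2 q [ 0.36  0.74 -0.6   1.59  0.48  0.96 -0.2 ]
```

Request:
carry_out(
  targets=[
    {"delta_pos": [0,0,0.3],"turn": [0,0,0]},
    {"delta_pos": [0,0,0.3],"turn": [0,0,0]},
    {"delta_pos": [0,0,0],"turn": [0,0,0]},
    {"delta_pos": [0,0,0],"turn": [0,0,0]},
    {"delta_pos": [0,0,0],"turn": [0,0,0]},
  ],
)

```text
time: 24.72
tcp_pos: [671.4, 0.6, 97.9]
tool_rot: [[-0.189, 0.982, 0.003], [0.982, 0.189, -0.0], [-0.001, 0.003, -1.0]]
force: [0.3, 0.1, 5.5]
grip_width: 0.0
grasp_force: 3.0
```

```bash
python3 -c "
from h import *
st();go(U(-117,-87,97),lean(0)@F)"
```

```text
t 24.72 ang 0.12 Mtool [-0.169  0.025  0.033] Ftool [ 0.   0.3 -5.5] off [  -6.7 -145.   -38.2] w 0.0 q [ 0.36  0.75 -0.59  1.6   0.49  0.95 -0.21]
turn [ 0.1  0.1 -0.1] rows>=0.0 shift cm [-0.04 -0.23  0.09] rows>=0.1 q [ 0.36  0.75 -0.59  1.6   0.49  0.95 -0.21]
```

Request:
carry_out(
  targets=[
    {"delta_pos": [0,0,0.3],"turn": [0,0,0]},
    {"delta_pos": [0,0,0],"turn": [0,0,0]},
    {"delta_pos": [0.4,0,0],"turn": [0,0,0]},
    {"delta_pos": [0.4,0,0],"turn": [0,0,0]},
    {"delta_pos": [0.4,0,0],"turn": [0,0,0]},
    {"delta_pos": [0.4,0,0],"turn": [0,0,0]},
    {"delta_pos": [0,0,0],"turn": [0,0,0]},
  ],
)

```text
time: 25.3
tcp_pos: [668.4, 16.8, 96.8]
tool_rot: [[-0.19, 0.982, 0.003], [0.982, 0.19, -0.001], [-0.002, 0.003, -1.0]]
force: [-3.4, -1.3, 16.6]
grip_width: 0.1
grasp_force: 8.2
```

```bash
python3 -c "
from h import *
st()"
```

```text
t 25.3 ang 0.09 Mtool [ 0.762 -0.044  0.006] Ftool [ -0.7  -3.5 -16.6] off [   9.7 -145.2  -39.3] w 0.1 q [ 0.34  0.74 -0.59  1.6   0.49  0.94 -0.23]
```

Request:
carry_out(
  targets=[
    {"delta_pos": [0.4,0,0],"turn": [0,0,0]},
    {"delta_pos": [0.4,0,0],"turn": [0,0,0]},
    {"delta_pos": [0.4,0,0],"turn": [0,0,0]},
    {"delta_pos": [0.4,0,0],"turn": [0,0,0]},
    {"delta_pos": [0.4,0,0],"turn": [0,0,0]},
    {"delta_pos": [0,0,0],"turn": [0,0,0]},
    {"delta_pos": [0,0,0],"turn": [0,0,0]},
  ],
)

```text
time: 25.88
tcp_pos: [664.6, 36.5, 96.8]
tool_rot: [[-0.19, 0.982, 0.003], [0.982, 0.19, -0.001], [-0.001, 0.003, -1.0]]
force: [-3.7, 0.7, 17.1]
grip_width: -0.1
grasp_force: 8.5
```

```bash
python3 -c "
from h import *
st()"
```

```text
t 25.88 ang 0.09 Mtool [0.866 0.152 0.022] Ftool [  1.3  -3.4 -17.2] off [  29.9 -145.2  -39.4] w -0.1 q [ 0.31  0.74 -0.6   1.61  0.49  0.94 -0.26]
```

```bash
python3 -c "
from h import *
s=snap('top'); cv2.imwrite('pics/t4.png',cv2.resize(s['image'][100:300,200:460],None,fx=3,fy=3,interpolation=2))
P=cloud(s); L=np.c_[(P-O)@EX,(P-O)@EY,P[:,2]]; ok=s['depth'].ravel()>0
k=ok&(abs(L[:,1]-100)<8)&(L[:,0]<-30)&(L[:,0]>-230)&(L[:,2]>62)&(L[:,2]<84)
print(k.sum(),L[k].min(0),np.percentile(L[k][:,0],[1,5,50]))"
```

```text
Traceback (most recent call last):
ValueError: zero-size array to reduction operation minimum which has no identity
```

View pics/t4.png

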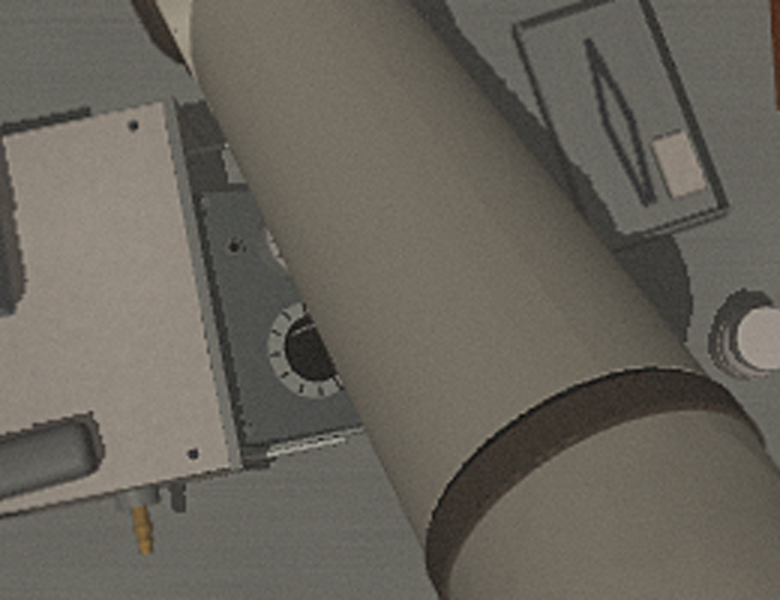

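The panel has moved about 35 mm into the hood, and the dial is still at the fifth click. I lift off and go before the fascia to push the rest.

Request:
carry_out(
  targets=[
    {"delta_pos": [0,0,-1],"turn": [0,0,0]},
    {"delta_pos": [0,0,-2.5],"turn": [0,0,0]},
    {"delta_pos": [0,0,-2.5],"turn": [0,0,0]},
    {"delta_pos": [0,0,-2.5],"turn": [0,0,0]},
    {"delta_pos": [-2.5,0,0],"turn": [0,5,0]},
    {"delta_pos": [-2.5,0,0],"turn": [0,5,0]},
    {"delta_pos": [-2.5,0,0],"turn": [0,5,0]},
    {"delta_pos": [-2.5,0,0],"turn": [0,5,0]},
    {"delta_pos": [0,0,0],"turn": [0,0,0]},
    {"delta_pos": [0,0,0],"turn": [0,0,0]},
    {"delta_pos": [0,0,0],"turn": [0,0,0]},
    {"delta_pos": [0,0,0],"turn": [0,0,0]},
  ],
)

```text
time: 26.93
tcp_pos: [681.8, -58.6, 166.3]
tool_rot: [[-0.18, 0.981, -0.065], [0.922, 0.192, 0.336], [0.342, 0.0, -0.94]]
force: [0.5, 0.3, -0.5]
grip_width: -0.1
grasp_force: 0.0
```

```bash
python3 -c "
from h import *
st();l=B.T@(manip.get_obs()['tcp_pos']-O);print(l)
go(U(-175,-70,130),lean(20)@F);go(U(-175,-70,62),lean(20)@F)
s=snap('wrist'); P=cloud(s); L=np.c_[(P-O)@EX,(P-O)@EY,P[:,2]]; ok=s['depth'].ravel()>0
for y in (-100,100):
  k=ok&(abs(L[:,1]-y)<8)&(L[:,0]<-30)&(L[:,0]>-230)&(L[:,2]>66)&(L[:,2]<82); print(k.sum(),np.percentile(L[k][:,0],[1,5,50]) if k.any() else '')
k=ok&(abs(L[:,2]-28)<6)&(L[:,0]<-180)&(L[:,0]>-300)&(L[:,1]<40)&(L[:,1]>-120);print('tray',k.sum(),L[k].max(0) if k.any() else '')"
```

```text
t 26.93 ang -0.07 Mtool [ 0.013 -0.297 -0.048] Ftool [0.  0.5 0.6] off [ -66.8 -143.9   30.1] w -0.1 q [ 0.66  0.82 -0.75  1.41  0.2   1.17  0.17]
[-176.68892392  -88.16769009  166.26138202]
turn [ 0.  -0.   0.1] rows>=0.0 shift cm [-1.08 -1.82  3.47] rows>=1.0 q [ 0.66  0.82 -0.75  1.41  0.2   1.17  0.17]
turn [ 0.  -0.   0.1] rows>=0.0 shift cm [-3.41 -1.82  9.86] rows>=2.5 q [ 0.66  0.82 -0.75  1.41  0.2   1.17  0.17]
2381 [-161.37740179 -154.84580049  -94.22020213]
1305 [-162.63114557 -159.89408656 -123.61221595]
tray 0
```

Request:
carry_out(
  targets=[
    {"delta_pos": [-1.1,-0.9,0],"turn": [0,0,0]},
    {"delta_pos": [-1.1,-0.9,1.4],"turn": [0,0,0]},
    {"delta_pos": [-1.2,0,2],"turn": [0,0,0]},
    {"delta_pos": [0,0,2],"turn": [0,0,0]},
    {"delta_pos": [0,0,2],"turn": [0,0,0]},
    {"delta_pos": [0,0,1.6],"turn": [0,0,0]},
    {"delta_pos": [0,0,0.9],"turn": [0,0,0]},
    {"delta_pos": [0,0,0],"turn": [0,0,0]},
    {"delta_pos": [0,0,0],"turn": [0,0,0]},
    {"delta_pos": [0,0,0],"turn": [0,0,0]},
  ],
)

```text
time: 27.82
tcp_pos: [665.1, -63.1, 62.5]
tool_rot: [[-0.179, 0.982, -0.062], [0.923, 0.189, 0.335], [0.34, 0.002, -0.94]]
force: [0.2, -0.4, 0.1]
grip_width: -0.5
grasp_force: 0.0
```

Request:
carry_out(
  targets=[
    {"delta_pos": [0.94,0,0.342],"turn": [0,0,0]},
    {"delta_pos": [0.94,0,0.342],"turn": [0,0,0]},
    {"delta_pos": [0.94,0,0.342],"turn": [0,0,0]},
    {"delta_pos": [0.94,0,0.342],"turn": [0,0,0]},
    {"delta_pos": [0.94,0,0.342],"turn": [0,0,0]},
    {"delta_pos": [0.94,0,0.342],"turn": [0,0,0]},
    {"delta_pos": [0.94,0,0.342],"turn": [0,0,0]},
  ],
)

```text
time: 28.4
tcp_pos: [651.3, 5.0, 61.7]
tool_rot: [[-0.177, 0.982, -0.063], [0.924, 0.188, 0.333], [0.339, 0.001, -0.941]]
force: [-0.5, -5.7, 5.1]
grip_width: -0.0
grasp_force: 2.7
```

```bash
python3 -c "
from h import *
st();l=B.T@(manip.get_obs()['tcp_pos']-O);print(l)
go(U(-15,-70,62))"
```

```text
t 28.4 ang 0.12 Mtool [ 0.39  -1.125  0.042] Ftool [-3.5 -1.6 -6.7] off [   1.5 -126.1  -74.4] w -0.0 q [ 0.59  0.89 -0.72  1.58  0.25  0.93  0.09]
[-108.38378207  -70.44231427   61.70585382]
turn [0. 0. 0.] rows>=0.0 shift cm [ 8.8  -0.07  3.14] rows>=2.2 q [ 0.59  0.89 -0.72  1.58  0.25  0.93  0.09]
```

Contact, and pushing at about 6 N. I carry on home.

Request:
carry_out(
  targets=[
    {"delta_pos": [0.94,0,0.342],"turn": [0,0,0]},
    {"delta_pos": [0.94,0,0.342],"turn": [0,0,0]},
    {"delta_pos": [0.94,0,0.342],"turn": [0,0,0]},
    {"delta_pos": [0.94,0,0.342],"turn": [0,0,0]},
    {"delta_pos": [0.94,0,0.342],"turn": [0,0,0]},
    {"delta_pos": [0.94,0,0.342],"turn": [0,0,0]},
    {"delta_pos": [0.94,0,0.342],"turn": [0,0,0]},
    {"delta_pos": [0.75,0,0.27],"turn": [0,0,0]},
    {"delta_pos": [0.47,0,0.17],"turn": [0,0,0]},
    {"delta_pos": [0.47,0,0.17],"turn": [0,0,0]},
    {"delta_pos": [0,0,0],"turn": [0,0,0]},
    {"delta_pos": [0,0,0],"turn": [0,0,0]},
  ],
)

```text
time: 29.4
tcp_pos: [634.8, 90.8, 61.4]
tool_rot: [[-0.177, 0.982, -0.063], [0.924, 0.188, 0.333], [0.339, 0.001, -0.941]]
force: [-1.2, -7.6, 5.7]
grip_width: 0.4
grasp_force: 3.3
```

```bash
python3 -c "
from h import *
st();l=B.T@(manip.get_obs()['tcp_pos']-O);print(l)"
```

```text
t 29.4 ang 0.14 Mtool [ 0.481 -1.265 -0.066] Ftool [-4.9 -2.6 -7.8] off [  88.8 -126.2  -74.7] w 0.4 q [ 0.49  0.85 -0.72  1.65  0.24  0.85 -0.03]
[-21.07990113 -70.53456836  61.38890115]
```

Request:
carry_out(
  targets=[
    {"delta_pos": [0.38,0,0.14],"turn": [0,0,0]},
    {"delta_pos": [0.38,0,0.14],"turn": [0,0,0]},
    {"delta_pos": [0,0,0],"turn": [0,0,0]},
    {"delta_pos": [0,0,0],"turn": [0,0,0]},
    {"delta_pos": [0,0,0],"turn": [0,0,0]},
  ],
)

```text
time: 29.82
tcp_pos: [634.8, 91.2, 61.3]
tool_rot: [[-0.173, 0.983, -0.061], [0.927, 0.184, 0.326], [0.331, 0.0, -0.943]]
force: [-3.5, -21.7, 13.4]
grip_width: 0.1
grasp_force: 10.4
```

```bash
python3 -c "
from h import *
st();l=B.T@(manip.get_obs()['tcp_pos']-O);print(l)"
```

```text
t 29.82 ang 0.42 Mtool [ 1.55  -3.415 -0.115] Ftool [-15.1  -7.4 -19.5] off [  89.3 -126.3  -74.8] w 0.1 q [ 0.48  0.85 -0.72  1.65  0.24  0.85 -0.04]
[-20.61694024 -70.64030211  61.30781722]
```

The closed stop is reached: the force rose to 22 N with no further travel. I back off, lift clear and check.

Request:
carry_out(
  targets=[
    {"delta_pos": [-0.94,0,-0.34],"turn": [0,0,0]},
    {"delta_pos": [-1.5,0,-0.55],"turn": [0,0,0]},
    {"delta_pos": [-1.5,0,-0.55],"turn": [0,0,0]},
    {"delta_pos": [-1.5,0,-0.55],"turn": [0,0,0]},
    {"delta_pos": [0,0,-2.5],"turn": [0,0,0]},
    {"delta_pos": [0,0,-2.5],"turn": [0,0,0]},
    {"delta_pos": [0,0,-2.5],"turn": [0,0,0]},
    {"delta_pos": [0,0,-2.5],"turn": [0,0,0]},
    {"delta_pos": [0,0,-2.5],"turn": [0,0,0]},
    {"delta_pos": [0,0,0],"turn": [0,0,0]},
    {"delta_pos": [0,0,0],"turn": [0,0,0]},
    {"delta_pos": [0,0,0],"turn": [0,0,0]},
  ],
)

```text
time: 30.82
tcp_pos: [651.3, 1.3, 177.9]
tool_rot: [[-0.177, 0.982, -0.065], [0.923, 0.189, 0.336], [0.342, -0.001, -0.94]]
force: [-0.1, 0.2, -0.2]
grip_width: -0.1
grasp_force: 0.0
```

```bash
python3 -c "
from h import *
st()
s=snap('wrist'); P=cloud(s); L=np.c_[(P-O)@EX,(P-O)@EY,P[:,2]]; ok=s['depth'].ravel()>0
for y in (-100,100):
  k=ok&(abs(L[:,1]-y)<8)&(L[:,0]<-12)&(L[:,0]>-230)&(L[:,2]>66)&(L[:,2]<82); print(k.sum(),np.percentile(L[k],[1,5,50],axis=0).round(1) if k.any() else '')
s=snap('side'); P=cloud(s); ok=s['depth'].ravel()>0
k,l,stt,c=cv2.connectedComponentsWithStats((ok&(P[:,2]>12)&(P[:,2]<100)).reshape(400,640).astype(np.uint8))
for i in range(1,k):
  if 200<stt[i,4]<1200: q=P[(l==i).ravel()];print(stt[i].tolist(),q.min(0).round(0),q.max(0).round(0))
cv2.imwrite('pics/s5.png',s['image'])"
```

```text
t 30.82 ang 0.12 Mtool [ 0.042 -0.32   0.031] Ftool [ 0.2 -0.1  0.3] off [  -2.2 -125.4   41.8] w -0.1 q [ 0.64  0.75 -0.78  1.52  0.18  1.11  0.09]
477 [[ -49.  -104.4   69.2]
 [ -47.6 -103.4   72.7]
 [ -31.6  -98.7   76.2]]
547 [[-49.9  95.1  67. ]
 [-48.5  95.5  69.9]
 [-32.3  98.1  75.7]]
[69, 58, 63, 24, 288] [279. 783.  54.] [462. 799.  69.]
[378, 203, 90, 95, 850] [ 598. -288.   12.] [ 823. -123.   32.]
[416, 261, 23, 25, 327] [ 646. -271.   12.] [ 699. -231.   18.]
[325, 287, 33, 34, 669] [ 458. -230.   12.] [ 521. -166.   29.]
[377, 309, 33, 40, 988] [ 501. -322.   12.] [ 550. -272.   73.]
[460, 315, 54, 52, 1066] [ 601. -439.   12.] [ 640. -377.  100.]
```

View pics/s5.png

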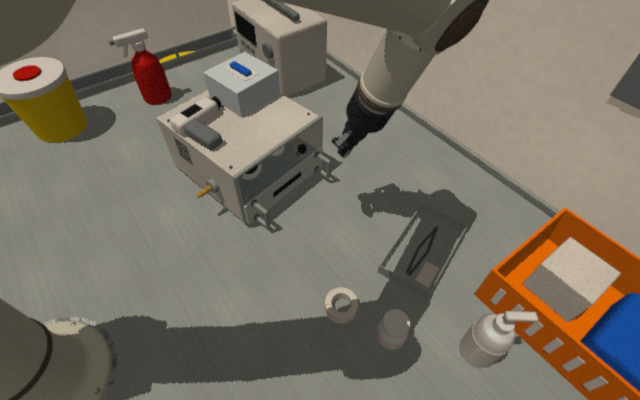

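The chassis is closed (handles at (265,212) and (325,165), as at the start), the jar, tape and tray have not moved, and the arm is clear.

```bash
python3 -c "
from plant import manip
print(manip.finish_job())"
```

```text
the job is handed in; nothing more can be done
None
```

The job is handed in at about 31 s: I drew the chassis out until it locked, wound the dial back to its off stop, turned it up to the fifth click, then pressed the release and pushed the chassis home. The jar, tape roll and tray had not moved and the arm was clear, but the hand-in gave no verdict.

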